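# Index the centrifuge rotor and lock it

### The arm

A 6-joint arm with a two-finger parallel gripper is mounted at the origin on the work surface. World frame = base frame: x ahead of the robot, y to its left, z up, the work surface at z = 0. Lengths are in m, angles in rad, forces in N, time in s.
With the tool pointing down it reaches from about 0.275 to 0.875 m from the base axis. Payload 12.5 kg.
Tool frame: the origin (TCP) lies midway between the tips of the shut fingers; the grasp point (between the pads) lies ctrl.grip_depth behind it (ctrl.grip_depth is the distance from the TCP to the grasp point, in m); x points along the fingers, z is the direction in which the jaws open and shut, and the axes are right-handed (so a half turn about x gives the same grasp; the last joint's range is limited). The gripper opens to 85 mm and grips with 20 to 120 N. Pads are 22 mm wide; open, the fingers measure 114 mm over their backs; the gripper's body (76 mm by 85 mm) begins 54 mm behind the grasp point. The pads swing forward as they close: fully open they stand 13 mm farther back than shut.
Start: joints at [1.194, 0.351, 1.652, -0, 1.139, -0.085], TCP at [0.158, 0.527, 0.231] pointing down, gripper open.
Joint ranges: [-2.75, 2.75], [-0.79, 2.1], [0.01, 2.65], [-1.57, 4.71], [0.07, 3.14], [-2.87, 2.87]. Speed limits (rad/s): [2.22, 2.22, 2.79, 3.14, 3.14, 3.14].

### API

Orientations are given as a unit quaternion [x, y, z, w].
In Python, from bench import ctrl, read_camera gives the robot as it stands.
- The arm moves only by the tool send_rows, never from a script. Its argument "rows" is a list that holds one entry, the list of rows, each a list of 7 numbers: the turn, a rotation vector about the tool's x, y, z scaled (see below), then the shift along the tool's x, y, z scaled (see below), then the opening, from 0 (shut) to 1 (fully open). In form: [[[wx, wy, wz, x, y, z, hand], ...]]. A call has 1 to 10 rows; each row is the pose to reach, as a shift and turn from the pose commanded when the call began, along the tool's axes at that moment; what a row does not reach only later rows make up. The controller multiplies each number of a shift by 0.15 m and each number of a turn by 90 degrees. A row lasts 1/12 s, in which the tool goes at most 41.7 mm and 7.16 degrees, less where a joint would pass 70% of its speed; a pose out of reach is approached as far as the arm can. A call with a number of a shift or a turn outside -1 to 1 is refused whole. A call with a gripper value outside its range is refused whole. The fingers move at their own pace and stop on an object; "newtons" is the grip in N (left out, the last holds). Time passes only in rows, so rows that repeat a pose let the fingers close. It gives the time, the measured TCP pose, the force and the opening at its end, in the units of the state.
- ctrl.state(): the state, without advancing time (a new reading comes with each control period).
- read_camera(name): name is "scene" or "top"; returns a dict with "image" (420x560x3 uint8, red, green, blue), "fovy" (degrees; the focal length in pixels is half the picture's height over the tangent of half this angle, whatever the lens; pixels are square), "cx", "cy" (the principal point, pixels), "dist_coeffs" ([k1, k2, p1, p2, k3] as OpenCV has them; the pictures are not rectified), "position" and "attitude" of the camera in the world. Camera axes: x right, y down, z forward; pixel columns grow to the right and rows downward; lengths in m; the calibration is good to about 2 mm. A picture is of the moment at which its call begins. There is no depth.
- ctrl.sign_off(): hands the job in, once; it reports no verdict.
The state is a dict: "time": time; "joints": joint angles; "qvel": joint speeds; "tau": joint torques, N m; "position": TCP position; "tool_rot": TCP orientation; "force": force on the tool from outside, world axes, zero at the start; "moment": the same for the moment, N m; "finger_gap": finger opening in m.
Only numpy, scipy, OpenCV 4.12 (cv2) and the standard library are available. Lean on these libraries where they do the work, as an engineer would, in place of code of your own. Each camera call takes 0.05 s, during which the arm holds its last target.

### The job

Push on the arms of the centrifuge's rotor to turn it until the yellow bucket points at the orange loading mark, leave it standing there, and only then push the red lock lever fully over, towards the bowl, as far as it goes. Only push: do not lift the rotor, and leave the spare bucket and everything else on the bench where it stands.

Things in the scene. Friction and masses are not known exactly. Their poses are not given: they have to be found in the camera images.
- centrifuge: White bench centrifuge, fixed, 340 mm (its x) by 440 mm (its y), its flat deck 160 mm high. Origin: centre of its underside, on the rotor's axis; z up. An open round bowl, 270 mm across, 75 mm deep, is sunk in the deck round that axis. On the deck at the bowl's -x edge (the front) lies a flat orange arrow, the loading mark. Place and yaw vary.
- load_point (a point): Where the centre of the yellow bucket belongs: a point 100 mm from the rotor's axis, straight in line with the orange mark (centrifuge frame: -100, 0, 150 mm).
- rotor: Rotor with four level aluminium arms at 90 degrees, each a bar 14 mm wide, at z = 132 to 146 mm, from the hub (26 mm radius, top 150 mm; nut of 10 mm radius to 158 mm) out to a bucket. Origin on its axis at z = 86 mm; -x points to the yellow bucket. Turns either way without stops, drag about 0.12 N m, stays where left. Only set on its spindle: pulled up, it lifts off.
- rotor_axis (a point): Point on the rotor's vertical axis, at 150 mm height.
- yellow_bucket (a point): Centre of the top of the yellow bucket, 100 mm from the rotor's axis, at 150 mm height; turns with the rotor. Each of the four buckets (the other three are grey) is round, 36 mm in diameter, from z = 100 to 150 mm, with a white tube cap of 18 mm diameter on it up to 164 mm.
- lock (a joint): Red lock lever on the deck, to the right (-y) of the bowl: angle in rad. 0: open, the lever points to the front (centrifuge -x). It grows as the lever swings clockwise seen from above, its knob coming in towards the bowl; 1.3 is the stop (locked, the knob next to the green dot on the deck). Drag about 0.06 N m; it stays where it is left.
- lock_knob (a point): Centre of the top of the lever's upright round red knob, 18 mm in diameter, from 6 to 40 mm above the deck, 60 mm from the lever's pivot. A flat red bar 12 mm wide, 7 to 17 mm above the deck, joins it to the pivot.
- lock_pivot (a point): Top of the lever's pivot (26 mm diameter, 18 mm high), at -20, -195 mm in the centrifuge's frame. Its x and y axes turn with the lever; the knob lies along its -x.
- spare_bucket: Loose grey spare bucket, 36 mm diameter, 50 mm high, standing on the centrifuge's deck to the left (+y) of the bowl. Origin: centre of its underside. Leave it alone.
- rack: Blue tube rack, fixed, 60 x 160 x 60 mm, left of the centrifuge. Origin: centre of its underside. Leave it alone.
- tube_red: Loose sample tube with a red cap, 16 mm diameter (cap 18 mm), 100 mm long, upright in the rack and standing out 55 mm above it. Origin: centre of its underside. Leave it alone.
- tube_blue: The same with a blue cap.
- sharps_bin: Yellow sharps bin, 130 mm diameter, 140 mm high, loose, left. Origin: centre of its underside. Leave it alone.
- media_bottle: Amber bottle, 68 mm diameter, 170 mm high, loose, right. Origin: centre of its underside. Leave it alone.
- sample_jar: White jar with an orange lid, 60 mm diameter, 75 mm high, loose, right. Origin: centre of its underside. Leave it alone.

How it is judged:
By the outcome, as a careful person would: the job done as asked, in the order asked, and still so for the second after the job is handed in, with the robot touching nothing.
It also fails if it takes over 54 s, if anything falls off the work surface, if the arm or the gripper's body presses on something with over 40 N, if the wrist force passes 120 N, or if a joint passes its speed limit or range.

## Working session

There is one attempt and no reset: what is moved stays moved. The work goes in short steps, Python scripts to look and compute and a tool call to move; the robot and the scene stay as the last step left them, time stands still between calls to the robot, and variables do not carry over. Pictures are saved under pics/ and viewed, and the job is handed in when it is done.

Besides the shell and the picture viewer there is one more tool, called after "Request:" as a command line: name --argument value ..., lists and objects as JSON in quotes. send_rows: Moves the arm, as the interface text tells. Shifts and turns lie within -1 to 1; 1 stands for 0.15 m of shift or 90 degrees of turn. Its arguments: {"type":"object","properties":{"rows":{"type":"array","items":{"type":"array","items":{"type":"array","items":{"type":"number"}}}},"newtons":{"type":"number"}},"required":["rows"]}

```bash
mkdir -p pics
python3 - <<'E'
from bench import ctrl, read_camera
import cv2
print(ctrl.state(), ctrl.grip_depth)
for n in("scene","top"):
    c=read_camera(n); cv2.imwrite(f"pics/{n}0.png",c["image"][:,:,::-1]); print({k:v for k,v in c.items() if k!="image"})
E
```

```text
{'time': 0.0, 'joints': array([ 1.19440106e+00,  3.51226754e-01,  1.65241631e+00, -4.24036329e-06,
        1.13912221e+00, -8.45649180e-02]), 'qvel': array([-5.10158634e-05, -1.17685218e-03,  1.27677296e-03, -5.59428957e-04,
        1.72356979e-03, -1.57102564e-03]), 'tau': array([-1.85900702e-03, -5.06095970e+01, -2.91413158e+01, -2.06128107e-04,
        4.41163618e-03, -1.83257799e-05]), 'position': array([0.15807342, 0.52644755, 0.23076658]), 'tool_rot': array([-0.42220768,  0.56773678,  0.4217685 ,  0.56703347]), 'force': array([ 0.58573763, -0.18679491, -0.12071879]), 'moment': array([0.00389916, 0.00742121, 0.00666933]), 'finger_gap': 0.08560247573985981} 0.0187
{'fovy': 57.15421528170545, 'cx': 283.37504691370617, 'cy': 209.19851370087943, 'dist_coeffs': array([-0.01752487,  0.        ,  0.        ,  0.        ,  0.        ]), 'position': array([ 1.17007626, -0.59441142,  1.02839065]), 'attitude': array([ 0.84257309,  0.37484422, -0.15258906, -0.35535753])}
{'fovy': 49.89747372119656, 'cx': 281.3285948042484, 'cy': 217.12588541894456, 'dist_coeffs': array([-0.07509191,  0.        ,  0.        ,  0.        ,  0.        ]), 'position': array([0.40775355, 0.00537072, 1.56249564]), 'attitude': array([-0.70435633,  0.7088894 , -0.02959567,  0.02195634])}
```

View pics/scene0.png

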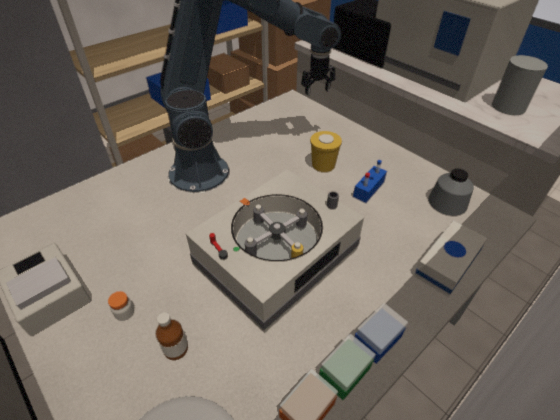

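View pics/top0.png

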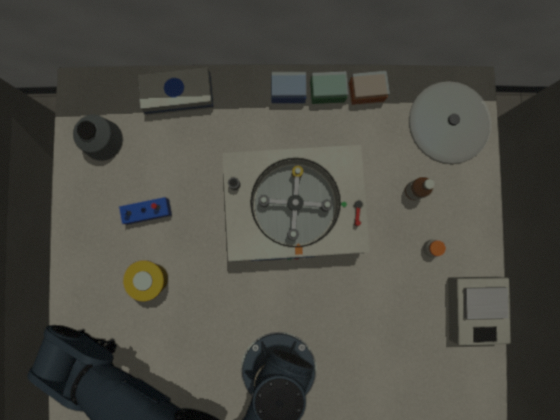

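Run:
```python
import cv2
i=cv2.imread("pics/top0.png")
c=i[120:300,190:400]; cv2.imwrite("pics/topcrop.png",cv2.resize(c,None,fx=3.3,fy=3.3,interpolation=cv2.INTER_CUBIC))
```

```text
(no output)
```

View pics/topcrop.png

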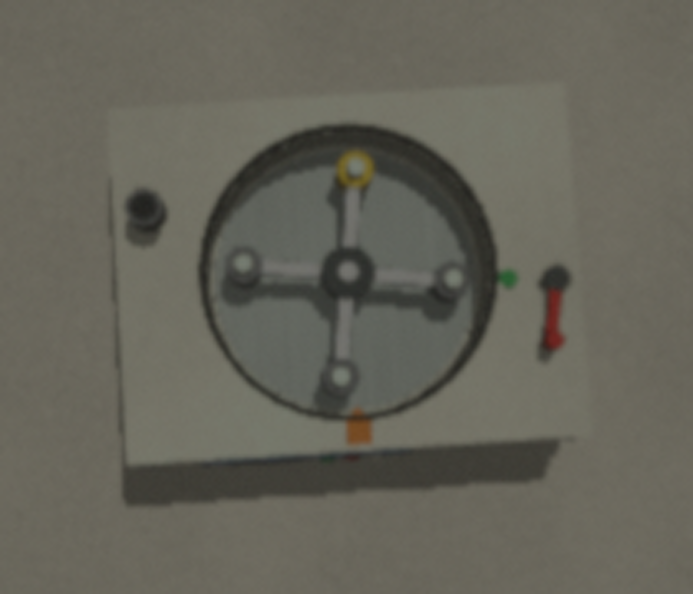

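```bash
cat > h.py <<'E'
import numpy as np,cv2
from scipy.spatial.transform import Rotation as R
from bench import ctrl, read_camera
def KD(c):
    f=210/np.tan(np.radians(c["fovy"])/2)
    return np.array([[f,0,c["cx"]],[0,f,c["cy"]],[0,0,1]]),np.array(c["dist_coeffs"])
def onplane(c,uv,z):
    K,D=KD(c); p=cv2.undistortPoints(np.array(uv,float).reshape(-1,1,2),K,D)[:,0]
    d=np.c_[p,np.ones(len(p))]@R.from_quat(c["attitude"]).as_matrix().T
    o=np.array(c["position"]); t=(np.broadcast_to(z,len(d))-o[2])/d[:,2]
    return o+d*t[:,None]
def proj(c,P):
    K,D=KD(c); M=R.from_quat(c["attitude"]).as_matrix().T
    return cv2.projectPoints(np.array(P,float).reshape(-1,1,3),cv2.Rodrigues(M)[0],-M@np.array(c["position"]),K,D)[0][:,0]
E
python3 - <<'E'
from h import *
c=read_camera("top")
q=lambda l:[(190+x/3.3,120+y/3.3) for x,y in l]
corn=onplane(c,q([(107,108),(566,83),(590,437),(127,465)]),.16)
print(corn.round(4)); ce=corn.mean(0); print("centre",ce)
for i in range(4): print(np.linalg.norm(corn[i]-corn[i-1]),np.degrees(np.arctan2(*(corn[i]-corn[i-1])[[1,0]])))
names="nut yel front left right arrow pivot knob green spare".split()
P=onplane(c,q([(348,271),(356,166),(341,376),(243,262),(453,278),(359,428),(556,277),(555,340),(508,278),(146,207)]),[.158,.164,.164,.164,.164,.16,.178,.2,.16,.21])
for n,p in zip(names,P): print(n,p.round(4))
s=read_camera("scene"); print(proj(s,P).round(1))
cv2.imwrite("pics/sc.png",cv2.resize(s["image"][170:320,180:380,::-1],None,fx=4,fy=4,interpolation=cv2.INTER_CUBIC))
E
```

```text
[[ 0.7149  0.1742  0.16  ]
 [ 0.7375 -0.2661  0.16  ]
 [ 0.3983 -0.2818  0.16  ]
 [ 0.3753  0.1543  0.16  ]]
centre [ 0.55649488 -0.05482479  0.16      ]
0.34016076950614094 3.346289363983614
0.44084814036162484 -87.05086220183793
0.33960500958929407 -177.3481324517313
0.4367286691455893 93.02157725347583
nut [ 0.5571 -0.0547  0.158 ]
yel [ 0.6567 -0.063   0.164 ]
front [ 0.4574 -0.047   0.164 ]
left [0.5656 0.0446 0.164 ]
right [ 0.5493 -0.1537  0.164 ]
arrow [ 0.4085 -0.0636  0.16  ]
pivot [ 0.5483 -0.249   0.178 ]
knob [ 0.4879 -0.2429  0.2   ]
green [ 0.5494 -0.2065  0.16  ]
spare [0.6116 0.132  0.21  ]
[[276.7 224.8]
 [297.  243.3]
 [258.  205.6]
 [301.7 209.9]
 [249.9 238.2]
 [244.6 201.1]
 [223.1 251.7]
 [211.7 233.5]
 [235.9 248.3]
 [332.3 194.2]]
```

View pics/sc.png

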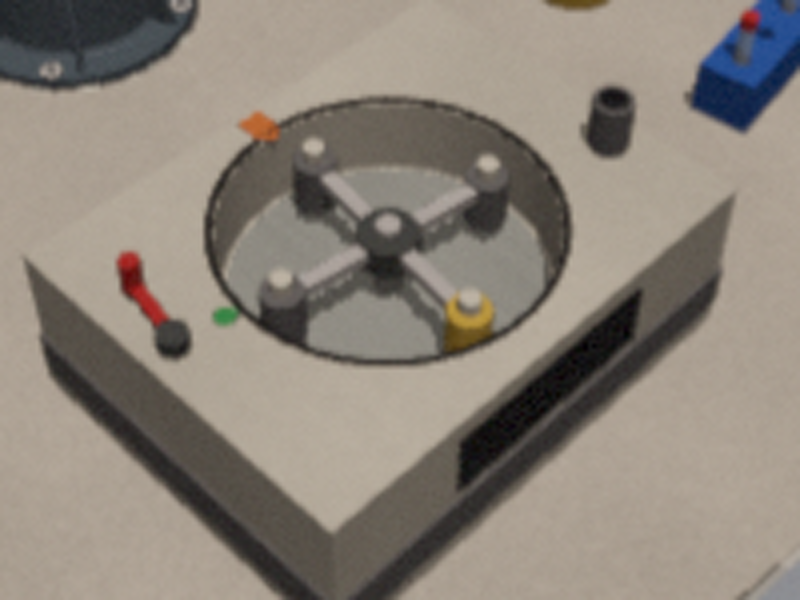

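Run:
```python
from h import *
s=ctrl.state(); print(s["time"],R.from_quat(s["tool_rot"]).as_matrix().round(4), s["position"])
```

```text
0.2 [[-2.000e-04 -9.577e-01  2.877e-01]
 [-6.000e-04  2.877e-01  9.577e-01]
 [-1.000e+00  0.000e+00 -7.000e-04]] [0.15816175 0.52658538 0.23097334]
```

Request:
send_rows --rows '[[[-0.08, 0, 0, -0.2, 0, 0, 0], [-0.15, 0, 0, -0.333, 0, 0, 0], [-0.186, 0, 0, -0.333, 0, 0, 0], [-0.186, 0, 0, -0.333, 0, 0, 0], [-0.186, 0, 0, -0.333, 0, 0, 0], [-0.186, 0, 0, -0.333, 0, 0, 0]]]' --newtons 20

```text
time: 0.7
position: [0.1581, 0.5264, 0.2804]
tool_rot: [-0.5, 0.501, 0.499, 0.5]
force: [0.2, 0.2, 0.3]
finger_gap: 0.0122
```

Request:
send_rows --rows '[[[0, 0, 0, 0, -0.15, -0.18, 0], [0, 0, 0, 0, -0.3, -0.37, 0], [0, 0, 0, 0, -0.45, -0.55, 0], [0, 0, 0, 0, -0.6, -0.73, 0], [0, 0, 0, 0, -0.744, -0.913, 0]]]'

```text
time: 1.12
position: [0.2704, 0.3883, 0.2806]
tool_rot: [-0.5, 0.501, 0.5, 0.5]
force: [0.7, 0.4, -0.5]
finger_gap: -0.0001
```

Request:
send_rows --rows '[[[0, 0, 0, 0, -0.15, -0.18, 0], [0, 0, 0, 0, -0.3, -0.37, 0], [0, 0, 0, 0, -0.45, -0.55, 0], [0, 0, 0, 0, -0.6, -0.73, 0], [0, 0, 0, 0, -0.744, -0.913, 0]]]'

```text
time: 1.53
position: [0.3821, 0.2513, 0.2807]
tool_rot: [-0.5, 0.501, 0.5, 0.5]
force: [-0.6, -0.2, 0.1]
finger_gap: -0.0
```

Request:
send_rows --rows '[[[0, 0, 0, 0, -0.15, -0.18, 0], [0, 0, 0, 0, -0.3, -0.37, 0], [0, 0, 0, 0, -0.45, -0.55, 0], [0, 0, 0, 0, -0.6, -0.73, 0], [0, 0, 0, 0, -0.744, -0.913, 0]]]'

```text
time: 1.95
position: [0.4938, 0.1144, 0.2806]
tool_rot: [-0.499, 0.501, 0.5, 0.5]
force: [-0.0, -0.1, 0.3]
finger_gap: 0.0001
```

Request:
send_rows --rows '[[[0, 0, 0, 0, -0.15, -0.18, 0], [0, 0, 0, 0, -0.3, -0.37, 0], [0, 0, 0, 0, -0.45, -0.55, 0], [0, 0, 0, 0, -0.6, -0.73, 0], [0, 0, 0, 0, -0.744, -0.913, 0], [0, 0, 0, 0, -0.744, -0.913, 0], [0, 0, 0, 0, -0.744, -0.913, 0]]]'

```text
time: 2.53
position: [0.605, -0.0221, 0.2798]
tool_rot: [-0.499, 0.501, 0.5, 0.5]
force: [-0.0, -0.3, -0.3]
finger_gap: -0.0001
```

Run:
```python
from h import *
s=ctrl.state(); print(s)
for n in("scene","top"):
    c=read_camera(n); cv2.imwrite(f"pics/{n}1.png",cv2.resize(c["image"][100:320,150:400,::-1],None,fx=2.6,fy=2.6))
```

```text
{'time': 2.5333, 'joints': array([-1.13486670e-01,  4.11375691e-01,  1.44076841e+00,  3.71708609e-05,
        1.29160665e+00, -1.68107634e+00]), 'qvel': array([ 0.03700978, -0.03287202,  0.03513325,  0.00652502,  0.00242317,
        0.0057852 ]), 'tau': array([ -2.24554583, -55.20527244, -32.70493984,  -0.15394164,
        -0.06048172,  -0.19409465]), 'position': array([ 0.6049558 , -0.0221401 ,  0.27979072]), 'tool_rot': array([-0.49859056,  0.50126934,  0.49979909,  0.50033725]), 'force': array([-0.02240551, -0.29812762, -0.27776294]), 'moment': array([-0.00043311,  0.03212908,  0.0640128 ]), 'finger_gap': -0.0001161171507700358}
```

View pics/scene1.png

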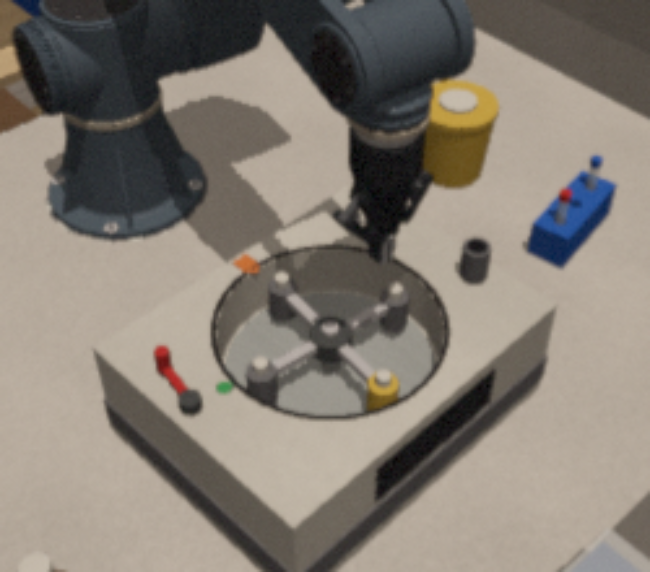

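View pics/top1.png

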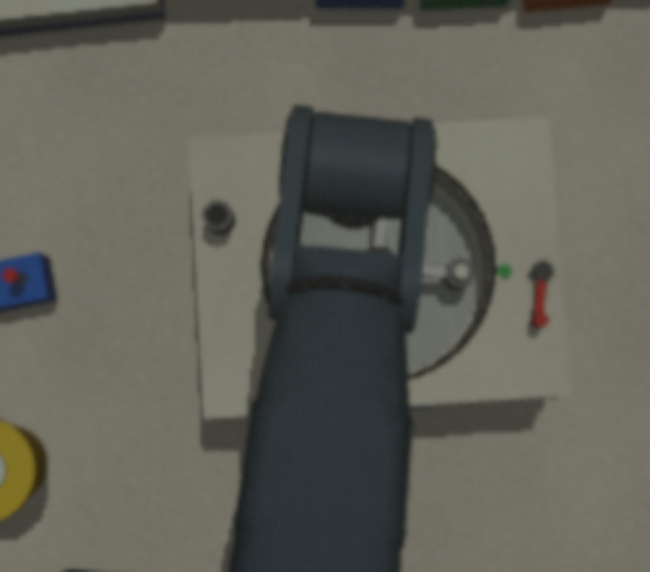

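```bash
cat >> h.py <<'E'
ax=np.array([.557,-.0547])
def fin(phi,r=.055,hx=.011,hy=.0145):
    a=np.radians(phi); u=np.array([np.cos(a),np.sin(a)]); n=np.array([-u[1],u[0]])
    return ax+r*u+(.007+hx*abs(n[0])+hy*abs(n[1]))*n
E
python3 - <<'E'
from h import *
cur=np.array([.6045,-.0215])
ph=list(np.arange(0,-166,-5.5))
for k in range(0,len(ph),10):
    for p in ph[k:k+10]:
        t=fin(p); print(round(p,1),t.round(4),[round(-(t[0]-cur[0])/.15,3),round((t[1]-cur[1])/.15,3)])
    cur=t;print()
E
```

```text
0.0 [ 0.612  -0.0332] [np.float64(-0.05), np.float64(-0.078)]
-5.5 [ 0.6139 -0.0376] [np.float64(-0.063), np.float64(-0.107)]
-11.0 [ 0.6154 -0.0423] [np.float64(-0.073), np.float64(-0.139)]
-16.5 [ 0.6166 -0.0473] [np.float64(-0.08), np.float64(-0.172)]
-22.0 [ 0.6172 -0.0525] [np.float64(-0.085), np.float64(-0.207)]
-27.5 [ 0.6173 -0.058 ] [np.float64(-0.085), np.float64(-0.243)]
-33.0 [ 0.6168 -0.0636] [np.float64(-0.082), np.float64(-0.28)]
-38.5 [ 0.6157 -0.0692] [np.float64(-0.075), np.float64(-0.318)]
-44.0 [ 0.614  -0.0749] [np.float64(-0.063), np.float64(-0.356)]
-49.5 [ 0.6116 -0.0804] [np.float64(-0.047), np.float64(-0.393)]

-55.0 [ 0.6085 -0.0858] [np.float64(0.021), np.float64(-0.036)]
-60.5 [ 0.6047 -0.0909] [np.float64(0.046), np.float64(-0.07)]
-66.0 [ 0.6003 -0.0956] [np.float64(0.075), np.float64(-0.101)]
-71.5 [ 0.5953 -0.0999] [np.float64(0.108), np.float64(-0.13)]
-77.0 [ 0.5898 -0.1036] [np.float64(0.145), np.float64(-0.154)]
-82.5 [ 0.5838 -0.1066] [np.float64(0.185), np.float64(-0.175)]
-88.0 [ 0.5774 -0.109 ] [np.float64(0.228), np.float64(-0.191)]
-93.5 [ 0
[... 190 characters left out ...]
0 [ 0.5591 -0.114 ] [np.float64(0.031), np.float64(-0.005)]
-115.5 [ 0.5542 -0.1143] [np.float64(0.064), np.float64(-0.007)]
-121.0 [ 0.5492 -0.1142] [np.float64(0.098), np.float64(-0.006)]
-126.5 [ 0.544  -0.1135] [np.float64(0.133), np.float64(-0.001)]
-132.0 [ 0.5387 -0.1122] [np.float64(0.168), np.float64(0.007)]
-137.5 [ 0.5334 -0.1104] [np.float64(0.203), np.float64(0.019)]
-143.0 [ 0.5282 -0.1079] [np.float64(0.237), np.float64(0.036)]
-148.5 [ 0.5232 -0.1048] [np.float64(0.271), np.float64(0.056)]
-154.0 [ 0.5185 -0.1011] [np.float64(0.302), np.float64(0.081)]
-159.5 [ 0.514  -0.0968] [np.float64(0.332), np.float64(0.11)]

-165.0 [ 0.51  -0.092] [np.float64(0.027), np.float64(0.032)]
```

Request:
send_rows --rows '[[[0, 0, 0, 0.2, 0, 0, 0], [0, 0, 0, 0.4, 0, 0, 0], [0, 0, 0, 0.6, 0, 0, 0], [0, 0, 0, 0.8, 0, 0, 0], [0, 0, 0, 0.967, 0, 0, 0], [0, 0, 0, 0.967, 0, 0, 0], [0, 0, 0, 0.967, 0, 0, 0]]]'

```text
time: 3.22
position: [0.6041, -0.02, 0.1361]
tool_rot: [-0.5, 0.5, 0.501, 0.499]
force: [0.3, 0.1, 1.2]
finger_gap: 0.0002
```

Request:
send_rows --rows '[[[0, 0, 0, 0, -0.05, -0.08, 0], [0, 0, 0, 0, -0.063, -0.107, 0], [0, 0, 0, 0, -0.073, -0.139, 0], [0, 0, 0, 0, -0.08, -0.172, 0], [0, 0, 0, 0, -0.085, -0.207, 0], [0, 0, 0, 0, -0.085, -0.243, 0]]]'

```text
time: 3.72
position: [0.6177, -0.0577, 0.1367]
tool_rot: [0.5, -0.5, -0.5, -0.5]
force: [-0.8, 3.0, 0.9]
finger_gap: -0.0003
```

Run:
```python
from h import *
s=ctrl.state(); print(s["position"],s["force"])
c=read_camera("scene"); cv2.imwrite(f"pics/scene2.png",cv2.resize(c["image"][150:320,180:380,::-1],None,fx=3.5,fy=3.5))
```

```text
[ 0.61767432 -0.05768867  0.13665364] [-0.76472368  2.95274891  0.89684137]
```

View pics/scene2.png

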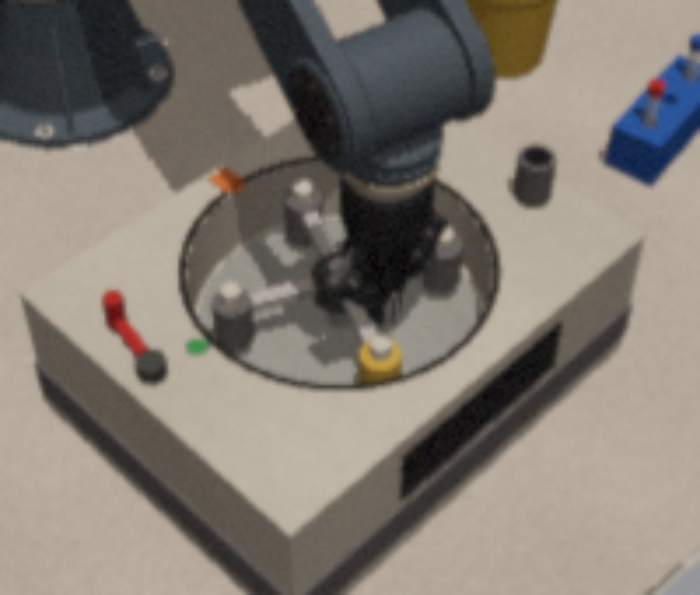

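Run:
```python
from h import *
c=read_camera("scene"); p=onplane(c,[(288.6,248.6)],.164)[0]; print(p,np.degrees(np.arctan2(p[1]-ax[1],p[0]-ax[0])))
cur=fin(-27.5)
for i,p in enumerate([-33,-38.5,-44,-49.5,-55,-60.5,-66,-71.5,-77,-82.5,-88,-93.5,-99,-104.5]):
        t=fin(p); print(round(p,1),[round(-(t[0]-cur[0])/.15,3),round((t[1]-cur[1])/.15,3)])
        if i==9: cur=t
```

```text
[ 0.65507078 -0.09522086  0.164     ] -22.449421777407224
-33 [np.float64(0.003), np.float64(-0.037)]
-38.5 [np.float64(0.01), np.float64(-0.075)]
-44 [np.float64(0.022), np.float64(-0.113)]
-49.5 [np.float64(0.038), np.float64(-0.15)]
-55 [np.float64(0.059), np.float64(-0.186)]
-60.5 [np.float64(0.084), np.float64(-0.219)]
-66 [np.float64(0.113), np.float64(-0.251)]
-71.5 [np.float64(0.146), np.float64(-0.279)]
-77 [np.float64(0.183), np.float64(-0.304)]
-82.5 [np.float64(0.223), np.float64(-0.324)]
-88 [np.float64(0.043), np.float64(-0.016)]
-93.5 [np.float64(0.076), np.float64(-0.027)]
-99 [np.float64(0.104), np.float64(-0.037)]
-104.5 [np.float64(0.133), np.float64(-0.044)]
```

Request:
send_rows --rows '[[[0, 0, 0, 0, 0.003, -0.037, 0], [0, 0, 0, 0, 0.01, -0.075, 0], [0, 0, 0, 0, 0.022, -0.113, 0], [0, 0, 0, 0, 0.038, -0.15, 0], [0, 0, 0, 0, 0.059, -0.186, 0], [0, 0, 0, 0, 0.084, -0.219, 0], [0, 0, 0, 0, 0.113, -0.251, 0], [0, 0, 0, 0, 0.146, -0.279, 0], [0, 0, 0, 0, 0.183, -0.304, 0], [0, 0, 0, 0, 0.223, -0.324, 0]]]'

```text
time: 4.65
position: [0.5837, -0.1064, 0.1362]
tool_rot: [0.5, -0.5, -0.5, -0.5]
force: [2.2, 2.3, 0.1]
finger_gap: -0.0
```

Request:
send_rows --rows '[[[0, 0, 0, 0, 0.043, -0.016, 0], [0, 0, 0, 0, 0.076, -0.027, 0], [0, 0, 0, 0, 0.104, -0.037, 0], [0, 0, 0, 0, 0.133, -0.044, 0]]]'

```text
time: 4.98
position: [0.564, -0.1128, 0.1364]
tool_rot: [0.5, -0.5, -0.5, -0.5]
force: [2.8, 0.9, 1.0]
finger_gap: 0.0003
```

Run:
```python
from h import *
s=ctrl.state(); print(s["position"],s["force"])
c=read_camera("scene"); cv2.imwrite(f"pics/scene3.png",cv2.resize(c["image"][150:320,180:380,::-1],None,fx=3.5,fy=3.5))
```

```text
[ 0.56400344 -0.11280154  0.13644643] [2.76961823 0.89921103 1.01887303]
```

View pics/scene3.png

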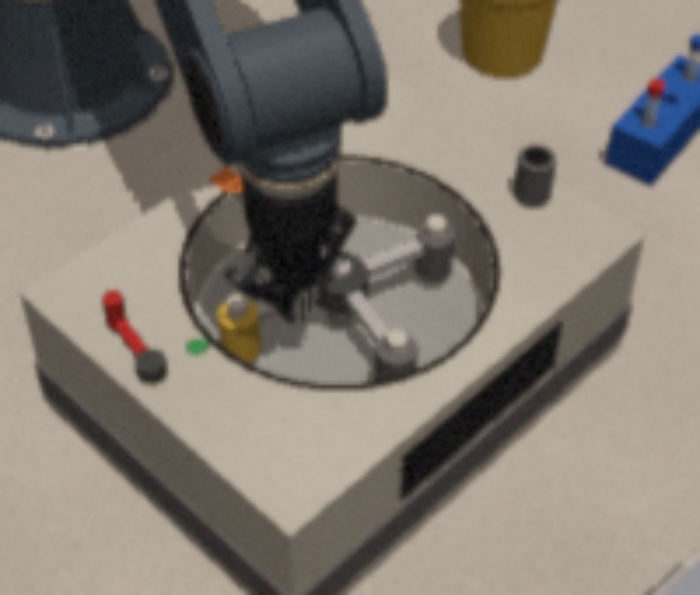

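Request:
send_rows --rows '[[[0, 0, 0, 0, 0.031, -0.005, 0], [0, 0, 0, 0, 0.064, -0.007, 0], [0, 0, 0, 0, 0.098, -0.006, 0], [0, 0, 0, 0, 0.133, -0.001, 0], [0, 0, 0, 0, 0.168, 0.007, 0], [0, 0, 0, 0, 0.203, 0.019, 0], [0, 0, 0, 0, 0.237, 0.036, 0], [0, 0, 0, 0, 0.271, 0.056, 0], [0, 0, 0, 0, 0.302, 0.081, 0], [0, 0, 0, 0, 0.332, 0.11, 0]]]'

```text
time: 5.87
position: [0.5139, -0.0958, 0.1363]
tool_rot: [0.5, -0.5, -0.5, -0.5]
force: [3.9, -1.3, 1.3]
finger_gap: 0.0
```

Run:
```python
from h import *
s=ctrl.state(); print(s["position"],s["force"])
c=read_camera("scene"); cv2.imwrite(f"pics/scene4.png",cv2.resize(c["image"][150:320,180:380,::-1],None,fx=3.5,fy=3.5))
c=read_camera("top");cv2.imwrite("pics/top4.png",cv2.resize(c["image"][120:300,190:400,::-1],None,fx=3.3,fy=3.3))
```

```text
[ 0.51391945 -0.09582663  0.13628482] [ 3.90994982 -1.25791964  1.26378752]
```

View pics/scene4.png

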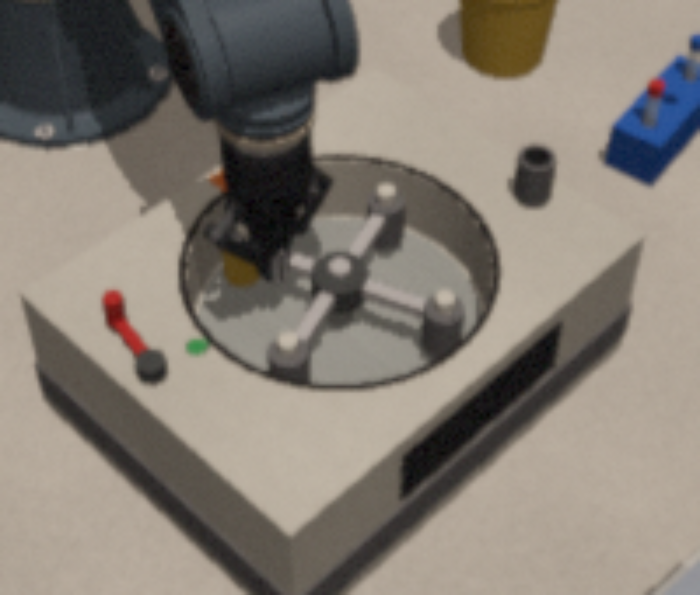

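View pics/top4.png

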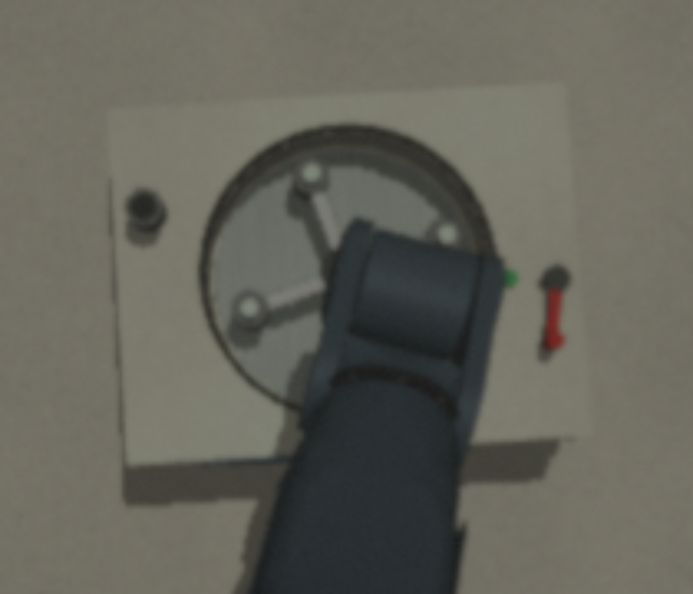

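Run:
```python
from h import *
c=read_camera("top")
q=lambda l:[(190+x/3.3,120+y/3.3) for x,y in l]
P=onplane(c,q([(312,171),(249,306),(447,231)]),.164)[:,:2]-ax
print(np.degrees(np.arctan2(P[:,1],P[:,0])),np.linalg.norm(P,axis=1))
cur=fin(-159.5)
for p in np.arange(-161,-184,-2): t=fin(p); print(p,[round(-(t[0]-cur[0])/.15,3),round((t[1]-cur[1])/.15,3)])
```

```text
[ 19.43800304 109.44133316 -68.46320311] [0.10084431 0.09952196 0.10099711]
-161 [np.float64(0.008), np.float64(0.008)]
-163 [np.float64(0.017), np.float64(0.02)]
-165 [np.float64(0.027), np.float64(0.032)]
-167 [np.float64(0.035), np.float64(0.045)]
-169 [np.float64(0.044), np.float64(0.058)]
-171 [np.float64(0.052), np.float64(0.072)]
-173 [np.float64(0.059), np.float64(0.086)]
-175 [np.float64(0.066), np.float64(0.1)]
-177 [np.float64(0.072), np.float64(0.115)]
-179 [np.float64(0.078), np.float64(0.13)]
-181 [np.float64(0.083), np.float64(0.143)]
-183 [np.float64(0.087), np.float64(0.153)]
```

Request:
send_rows --rows '[[[0, 0, 0, 0, 0.008, 0.008, 0], [0, 0, 0, 0, 0.017, 0.02, 0], [0, 0, 0, 0, 0.027, 0.032, 0], [0, 0, 0, 0, 0.035, 0.045, 0], [0, 0, 0, 0, 0.044, 0.058, 0], [0, 0, 0, 0, 0.052, 0.072, 0], [0, 0, 0, 0, 0.056, 0.08, 0], [0, 0, 0, 0, 0.059, 0.086, 0], [0, 0, 0, 0, 0.059, 0.086, 0]]]'

```text
time: 6.77
position: [0.5054, -0.083, 0.1362]
tool_rot: [-0.5, 0.5, 0.5, 0.5]
force: [0.7, -0.7, 0.8]
finger_gap: 0.0003
```

Run:
```python
from h import *
c=read_camera("top");cv2.imwrite("pics/top5.png",cv2.resize(c["image"][145:245,235:345,::-1],None,fx=6,fy=6,interpolation=cv2.INTER_CUBIC))
print(ctrl.state()["position"])
```

```text
[ 0.50545675 -0.08304286  0.13622329]
```

View pics/top5.png

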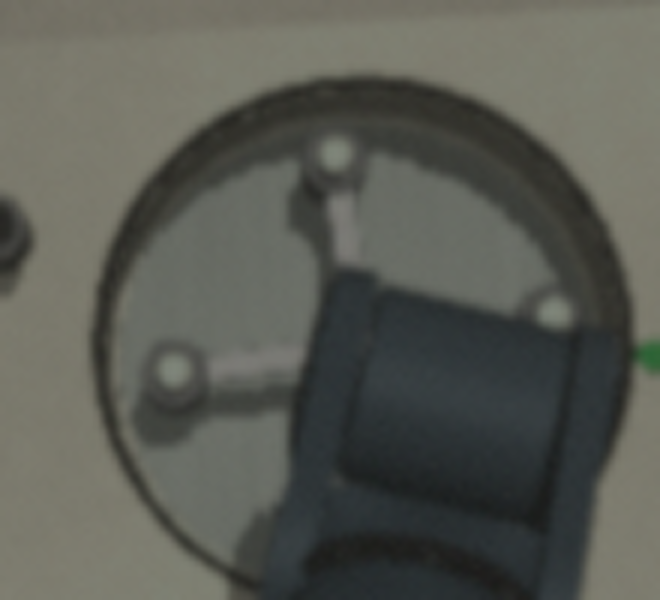

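Run:
```python
from h import *
c=read_camera("top")
P=onplane(c,[(235+x/6,145+y/6) for x,y in [(336,153),(174,370)]],.164)[:,:2]-ax
print(np.degrees(np.arctan2(P[:,1],P[:,0])),np.linalg.norm(P,axis=1))
cur=fin(-173)
for p in np.arange(-174,-184,-1): t=fin(p); print(p,[round(-(t[0]-cur[0])/.15,3),round((t[1]-cur[1])/.15,3)])
```

```text
[ 7.63791766 98.20846466] [0.10006698 0.0993109 ]
-174 [np.float64(0.003), np.float64(0.007)]
-175 [np.float64(0.007), np.float64(0.014)]
-176 [np.float64(0.01), np.float64(0.022)]
-177 [np.float64(0.013), np.float64(0.029)]
-178 [np.float64(0.016), np.float64(0.037)]
-179 [np.float64(0.019), np.float64(0.044)]
-180 [np.float64(0.021), np.float64(0.052)]
-181 [np.float64(0.024), np.float64(0.057)]
-182 [np.float64(0.026), np.float64(0.062)]
-183 [np.float64(0.028), np.float64(0.067)]
```

Request:
send_rows --rows '[[[0, 0, 0, 0, 0.003, 0.007, 0], [0, 0, 0, 0, 0.007, 0.014, 0], [0, 0, 0, 0, 0.01, 0.022, 0], [0, 0, 0, 0, 0.013, 0.029, 0], [0, 0, 0, 0, 0.013, 0.029, 0], [0, 0, 0, 0, 0.013, 0.029, 0]]]'

```text
time: 7.37
position: [0.5034, -0.0787, 0.1361]
tool_rot: [-0.5, 0.5, 0.5, 0.5]
force: [0.5, -2.5, 1.7]
finger_gap: -0.0003
```

Request:
send_rows --rows '[[[0, 0, 0, 0, 0, -0.05, 0], [0, 0, 0, 0, 0, -0.1, 0], [0, 0, 0, -0.3, 0, -0.1, 0], [0, 0, 0, -0.6, 0, -0.1, 0], [0, 0, 0, -0.8, 0, -0.1, 0], [0, 0, 0, -0.8, 0.2, -0.3, 0], [0, 0, 0, -0.8, 0.4, -0.6, 0], [0, 0, 0, -0.8, 0.4, -0.8, 0], [0, 0, 0, -0.8, 0.4, -1, 0], [0, 0, 0, -0.8, 0.4, -1, 0]]]'

```text
time: 8.2
position: [0.4427, -0.2336, 0.2563]
tool_rot: [-0.499, 0.501, 0.499, 0.501]
force: [0.1, -0.3, -1.0]
finger_gap: 0.0001
```

Run:
```python
from h import *
c=read_camera("top");cv2.imwrite("pics/top6.png",cv2.resize(c["image"][145:270,225:375,::-1],None,fx=5,fy=5,interpolation=cv2.INTER_CUBIC))
c=read_camera("scene"); cv2.imwrite(f"pics/scene6.png",cv2.resize(c["image"][170:270,200:330,::-1],None,fx=6,fy=6,interpolation=cv2.INTER_CUBIC))
print(ctrl.state()["position"],ctrl.state()["time"])
```

```text
[ 0.44302466 -0.22990937  0.25587216] 8.3
```

View pics/top6.png

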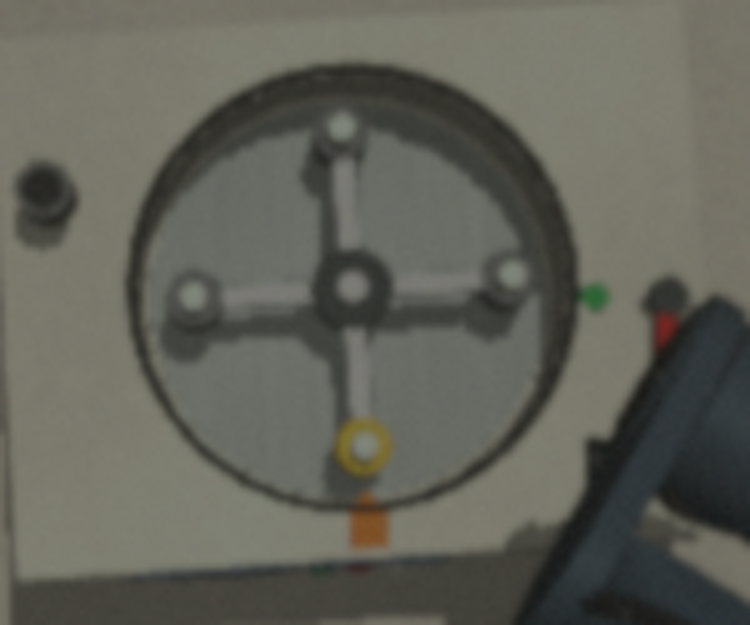

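View pics/scene6.png

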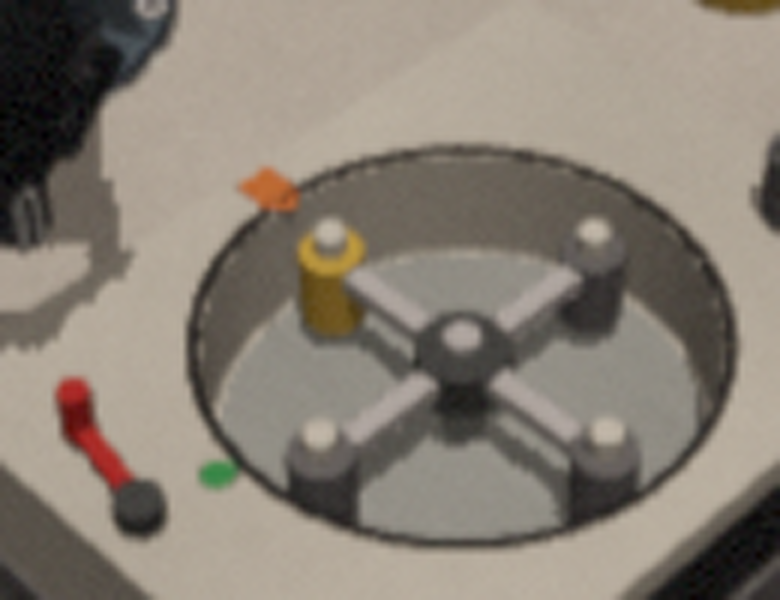

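Run:
```python
from h import *
c=read_camera("top"); f=lambda l:[(225+(x+.5)/5-.5,145+(y+.5)/5-.5) for x,y in l]
P=onplane(c,f([(342,126),(193,296),(364,445),(513,274)]),.164)[:,:2]; m=P.mean(0); d=P-m
print("axis",m,np.degrees(np.arctan2(d[:,1],d[:,0])),np.linalg.norm(d,axis=1))
A=onplane(c,f([(369,526),(350,546),(388,545),(367,495)]),.16)[:,:2]
print("arrow angle",np.degrees(np.arctan2(*(m-A[0])[::-1])), "tip",np.degrees(np.arctan2(*(m-A[3])[::-1])),A)
n=onplane(c,f([(352,287)]),.158)[0,:2]; print("nut",n)
# orange centroid, hsv
im=c["image"]; hsv=cv2.cvtColor(im,cv2.COLOR_RGB2HSV)
roi=np.zeros(im.shape[:2],bool); roi[240:260,285:312]=1
k=roi&(hsv[...,1]>130)&(hsv[...,0]<17); v,u=np.nonzero(k); o=onplane(c,[(u.mean(),v.mean())],.16)[0,:2]; print(k.sum(),u.mean(),v.mean(),o,np.degrees(np.arctan2(*(m-o)[::-1])))
k=(hsv[...,1]>100)&(hsv[...,0]>18)&(hsv[...,0]<32); k[:225]=0;k[245:]=0;k[:,:285]=0;k[:,312:]=0
v,u=np.nonzero(k); y=onplane(c,[(u.mean(),v.mean())],.152)[0,:2]; print(k.sum(),y,np.degrees(np.arctan2(*(m-y)[::-1])))
# lever
k=(hsv[...,1]>130)&((hsv[...,0]<6)|(hsv[...,0]>174)); v,u=np.nonzero(k[180:240,330:380]); print(len(u))
```

```text
axis [ 0.55825532 -0.05372215] [   3.44814792   93.70313238 -176.64803647  -86.43176925] [0.10029693 0.09997953 0.10006202 0.10014673]
arrow angle 3.312063578858263 tip 3.332201778448098 [[ 0.40822587 -0.06240448]
 [ 0.39593377 -0.05050525]
 [ 0.39637923 -0.07408761]
 [ 0.42744525 -0.06133837]]
nut [ 0.55750563 -0.05326566]
51 298.3333333333333 249.19607843137254 [ 0.41009727 -0.06221466] 3.280639476381617
69 [ 0.45747342 -0.05768757] 2.2532330432891343
12
```

Run:
```python
from h import *
c=read_camera("scene"); f=lambda l:[(200+(x+.5)/6-.5,170+(y+.5)/6-.5) for x,y in l]
P=onplane(c,f([(331,230),(593,228),(606,429),(320,430)]),.164)[:,:2]; m=P.mean(0);d=P-m
print(m,np.degrees(np.arctan2(d[:,1],d[:,0])),np.linalg.norm(d,axis=1))
a=onplane(c,f([(269,188)]),.16)[0,:2];print(a,np.degrees(np.arctan2(*(m-a)[::-1])))
q=onplane(c,f([(140,494),(75,385),(218,474)]),[.178,.2,.16]);print(q)
l=q[1,:2]-q[0,:2]; print(np.linalg.norm(l),np.degrees(np.arctan2(l[1],l[0])))
```

```text
[ 0.55801617 -0.0553424 ] [-176.41811461   93.98670863    3.44411483  -86.3185282 ] [0.099252   0.09970219 0.09978386 0.09945992]
[ 0.40761922 -0.06356016] 3.12755708085617
[[ 0.54861926 -0.24988126  0.178     ]
 [ 0.48943207 -0.24251894  0.2       ]
 [ 0.55050238 -0.20710049  0.16      ]]
0.059643331110399066 172.9093816800143
```

```bash
cat >> h.py <<'E'
pv=np.array([.548,-.2495])
def lev(phi,r=.058,hx=.011,hy=.0145,e=0):
    a=np.radians(phi); u=np.array([np.cos(a),np.sin(a)]); n=np.array([-u[1],u[0]])
    return pv+r*u+(.009+e+hx*abs(n[0])+hy*abs(n[1]))*n
E
python3 - <<'E'
from h import *
c0=fin(-177)+np.array([-.06,-.15]); st=np.array([.487,-.282]); print(ctrl.state()["position"],c0,st)
print([round(-(st[0]-c0[0])/.15,3),round((st[1]-c0[1])/.15,3)])
cur=st
for i,p in enumerate([178,175,170,165,160,155,150,145,140,135,130,126,122,118,115,113,111,109,107,105]):
    t=lev(p); print(p,t.round(4),[round(-(t[0]-cur[0])/.15,3),round((t[1]-cur[1])/.15,3)])
    if i==9: cur=t
E
```

```text
[ 0.44340426 -0.22843241  0.25594938] [ 0.44322969 -0.22960407] [ 0.487 -0.282]
[np.float64(-0.292), np.float64(-0.349)]
178 [ 0.4892 -0.2713] [np.float64(-0.015), np.float64(0.071)]
175 [ 0.4881 -0.2688] [np.float64(-0.007), np.float64(0.088)]
170 [ 0.4865 -0.2642] [np.float64(0.003), np.float64(0.118)]
165 [ 0.4853 -0.2595] [np.float64(0.011), np.float64(0.15)]
160 [ 0.4845 -0.2545] [np.float64(0.017), np.float64(0.184)]
155 [ 0.4841 -0.2493] [np.float64(0.019), np.float64(0.218)]
150 [ 0.4842 -0.2439] [np.float64(0.018), np.float64(0.254)]
145 [ 0.4849 -0.2385] [np.float64(0.014), np.float64(0.29)]
140 [ 0.4861 -0.233 ] [np.float64(0.006), np.float64(0.326)]
135 [ 0.4879 -0.2276] [np.float64(-0.006), np.float64(0.363)]
130 [ 0.4902 -0.2223] [np.float64(-0.016), np.float64(0.036)]
126 [ 0.4925 -0.2181] [np.float64(-0.031), np.float64(0.063)]
122 [ 0.4952 -0.2141] [np.float64(-0.049), np.float64(0.09)]
118 [ 0.4982 -0.2103] [np.float64(-0.069), np.float64(0.116)]
115 [ 0.5007 -0.2075] [np.float64(-0.086), np.float64(0.134)]
113 [ 0.5025 -0.2058] [np.float64(-0.098), np.float64(0.145)]
111 [ 0.5044 -0.2041] [np.float64(-0.11), np.float64(0.157)]
109 [ 0.5063 -0.2025] [np.float64(-0.123), np.float64(0.167)]
107 [ 0.5083 -0.201 ] [np.float64(-0.136), np.float64(0.177)]
105 [ 0.5104 -0.1995] [np.float64(-0.15), np.float64(0.187)]
```

Request:
send_rows --rows '[[[0, 0, 0, 0, -0.1, -0.17, 0], [0, 0, 0, 0, -0.2, -0.349, 0], [0, 0, 0, 0, -0.292, -0.349, 0], [0, 0, 0, 0, -0.292, -0.349, 0], [0, 0, 0, 0.15, -0.292, -0.349, 0], [0, 0, 0, 0.3, -0.292, -0.349, 0], [0, 0, 0, 0.45, -0.292, -0.349, 0], [0, 0, 0, 0.56, -0.292, -0.349, 0], [0, 0, 0, 0.56, -0.292, -0.349, 0], [0, 0, 0, 0.56, -0.292, -0.349, 0]]]'

```text
time: 9.23
position: [0.4871, -0.2801, 0.1722]
tool_rot: [-0.5, 0.5, 0.501, 0.499]
force: [-0.6, 0.7, 1.1]
finger_gap: -0.0001
```

Request:
send_rows --rows '[[[0, 0, 0, 0, -0.015, 0.071, 0], [0, 0, 0, 0, -0.007, 0.088, 0], [0, 0, 0, 0, 0.003, 0.118, 0], [0, 0, 0, 0, 0.011, 0.15, 0], [0, 0, 0, 0, 0.017, 0.184, 0], [0, 0, 0, 0, 0.019, 0.218, 0], [0, 0, 0, 0, 0.018, 0.254, 0], [0, 0, 0, 0, 0.014, 0.29, 0], [0, 0, 0, 0, 0.006, 0.326, 0], [0, 0, 0, 0, -0.006, 0.363, 0]]]'

```text
time: 10.07
position: [0.4882, -0.2261, 0.1721]
tool_rot: [-0.5, 0.5, 0.5, 0.5]
force: [-1.3, -1.3, -0.6]
finger_gap: 0.0001
```

Run:
```python
from h import *
print(ctrl.state()["position"],ctrl.state()["force"])
c=read_camera("scene"); cv2.imwrite(f"pics/scene7.png",cv2.resize(c["image"][160:280,180:330,::-1],None,fx=5,fy=5,interpolation=cv2.INTER_CUBIC))
```

```text
[ 0.48821737 -0.22609497  0.17207647] [-1.29520276 -1.26099918 -0.62464493]
```

View pics/scene7.png

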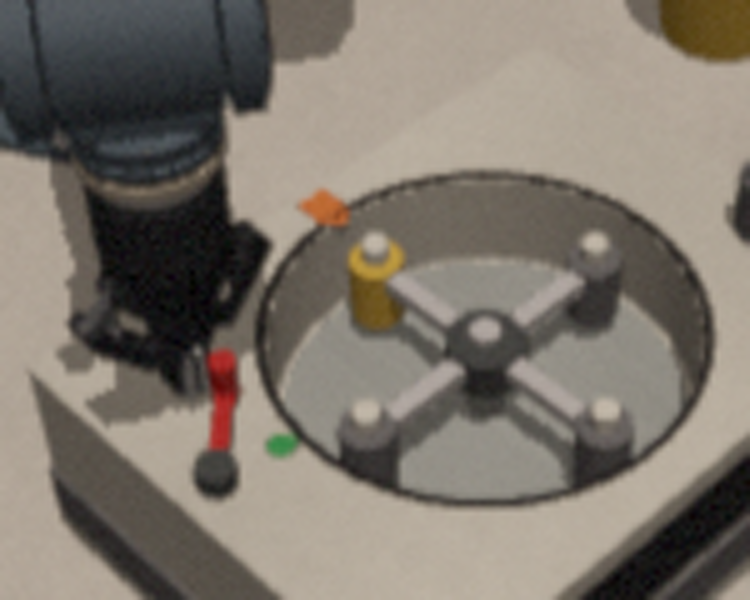

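Request:
send_rows --rows '[[[0, 0, 0, 0, -0.016, 0.036, 0], [0, 0, 0, 0, -0.031, 0.063, 0], [0, 0, 0, 0, -0.049, 0.09, 0], [0, 0, 0, 0, -0.069, 0.116, 0], [0, 0, 0, 0, -0.086, 0.134, 0], [0, 0, 0, 0, -0.098, 0.145, 0], [0, 0, 0, 0, -0.11, 0.157, 0], [0, 0, 0, 0, -0.11, 0.157, 0]]]'

```text
time: 10.78
position: [0.5051, -0.2029, 0.1722]
tool_rot: [-0.5, 0.5, 0.5, 0.5]
force: [0.4, -0.3, 0.1]
finger_gap: 0.0001
```

Run:
```python
from h import *
print(ctrl.state()["position"],ctrl.state()["force"])
c=read_camera("scene"); cv2.imwrite(f"pics/scene8.png",cv2.resize(c["image"][200:280,190:290,::-1],None,fx=7,fy=7,interpolation=cv2.INTER_CUBIC))
```

```text
[ 0.50511396 -0.20285831  0.17215071] [ 0.38864121 -0.26778853  0.07501574]
```

View pics/scene8.png

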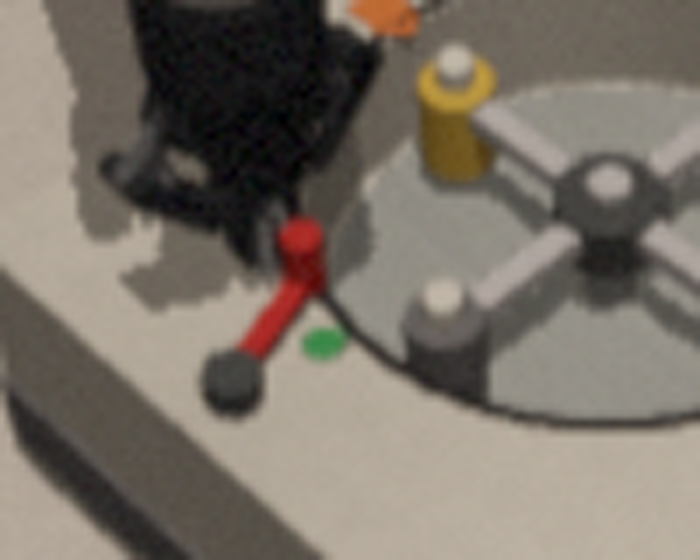

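Run:
```python
from h import *
c=read_camera("scene"); q=onplane(c,[(190+301.5/7-.5,200+230.5/7-.5)],.2)[0,:2]-pv
print(q,np.degrees(np.arctan2(q[1],q[0])),np.linalg.norm(q))
cur=lev(111)
for p in [107,104,101,98,95,92,89,86]:
    t=lev(p);print(p,t.round(4),[round(-(t[0]-cur[0])/.15,3),round((t[1]-cur[1])/.15,3)])
```

```text
[-0.02348575  0.05395456] 113.52289398586275 0.05884450316853041
107 [ 0.5083 -0.201 ] [np.float64(-0.026), np.float64(0.021)]
104 [ 0.5115 -0.1988] [np.float64(-0.047), np.float64(0.035)]
101 [ 0.5148 -0.1969] [np.float64(-0.069), np.float64(0.048)]
98 [ 0.5182 -0.1951] [np.float64(-0.092), np.float64(0.06)]
95 [ 0.5218 -0.1936] [np.float64(-0.116), np.float64(0.07)]
92 [ 0.5255 -0.1923] [np.float64(-0.141), np.float64(0.079)]
89 [ 0.5288 -0.1912] [np.float64(-0.163), np.float64(0.086)]
86 [ 0.5311 -0.1902] [np.float64(-0.178), np.float64(0.093)]
```

Request:
send_rows --rows '[[[0, 0, 0, 0, -0.013, 0.01, 0], [0, 0, 0, 0, -0.026, 0.021, 0], [0, 0, 0, 0, -0.036, 0.028, 0], [0, 0, 0, 0, -0.036, 0.028, 0]]]'

```text
time: 11.22
position: [0.5099, -0.1991, 0.1721]
tool_rot: [-0.5, 0.5, 0.5, 0.499]
force: [-4.2, -1.8, 1.6]
finger_gap: 0.0001
```

Request:
send_rows --rows '[[[0, 0, 0, 0, -0.006, 0.004, 0], [0, 0, 0, 0, -0.012, 0.007, 0], [0, 0, 0, 0, -0.012, 0.007, 0]]]'

```text
time: 11.47
position: [0.5103, -0.1988, 0.172]
tool_rot: [-0.499, 0.501, 0.501, 0.498]
force: [-13.1, -7.4, 5.2]
finger_gap: -0.0
```

Request:
send_rows --rows '[[[0, 0, 0, 0, 0.07, -0.05, 0], [0, 0, 0, 0, 0.14, -0.1, 0], [0, 0, 0, -0.2, 0.14, -0.1, 0], [0, 0, 0, -0.45, 0.14, -0.1, 0], [0, 0, 0, -0.7, 0.14, -0.1, 0], [0, 0, 0, -0.7, 0.3, -0.3, 0], [0, 0, 0, -0.7, 0.5, -0.5, 0], [0, 0, 0, -0.7, 0.7, -0.7, 0], [0, 0, 0, -0.7, 0.7, -0.7, 0], [0, 0, 0, -0.7, 0.7, -0.7, 0]]]'

```text
time: 12.3
position: [0.4055, -0.3044, 0.2774]
tool_rot: [-0.499, 0.501, 0.499, 0.501]
force: [0.4, 0.6, 0.2]
finger_gap: -0.0001
```

Run:
```python
from h import *
c=read_camera("top");cv2.imwrite("pics/top9.png",cv2.resize(c["image"][145:270,225:375,::-1],None,fx=5,fy=5,interpolation=cv2.INTER_CUBIC))
c=read_camera("scene"); cv2.imwrite(f"pics/scene9.png",cv2.resize(c["image"][170:270,200:330,::-1],None,fx=6,fy=6,interpolation=cv2.INTER_CUBIC))
print(ctrl.state()["position"],ctrl.state()["time"],ctrl.state()["force"])
```

```text
[ 0.40709921 -0.30285891  0.27725605] 12.4 [ 0.01384445 -0.06365313  0.48785576]
```

View pics/top9.png

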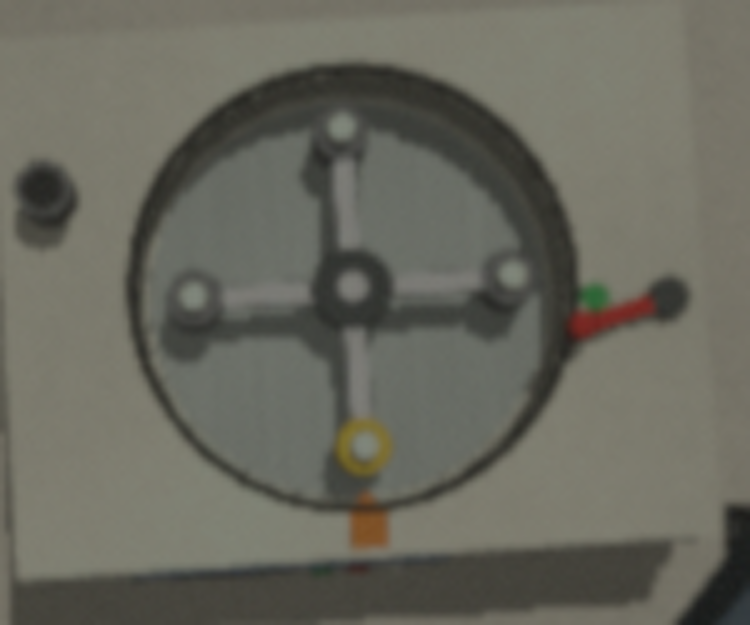

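View pics/scene9.png

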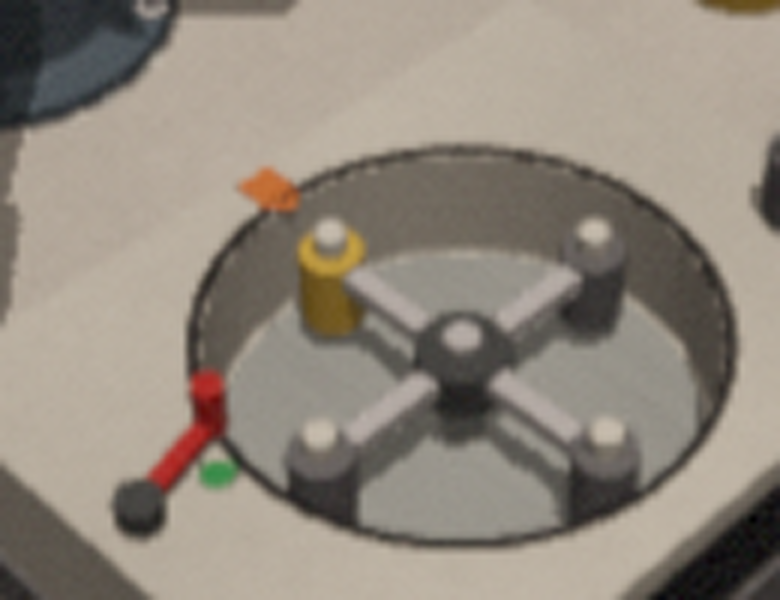

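Run:
```python
from h import *
c=read_camera("scene"); f=lambda l:[(200+(x+.5)/6-.5,170+(y+.5)/6-.5) for x,y in l]
q=onplane(c,f([(140,494),(207,379)]),[.178,.2])[:,:2]; d=q[1]-q[0]; a=np.degrees(np.arctan2(d[1],d[0])); print(a,np.linalg.norm(d),np.radians(183.2-a))
c=read_camera("top"); f=lambda l:[(225+(x+.5)/5-.5,145+(y+.5)/5-.5) for x,y in l]
q=onplane(c,f([(669,297),(580,326)]),[.178,.2])[:,:2]; d=q[1]-q[0]; a=np.degrees(np.arctan2(d[1],d[0])); print(a,np.linalg.norm(d),np.radians(183.2-a))
```

```text
109.57164721175592 0.06031816398968609 1.2850571789748064
108.49441360764924 0.06198848352326368 1.303858452179593
```

```bash
python3 -c "
from bench import ctrl
print(ctrl.sign_off())"
```

```text
the job is handed in; nothing more can be done
None
```

The yellow bucket points at the orange mark, the lock lever is at its stop, and the job was handed in at about 12.5 s of the 54 s.

- **Rotor:** I turned it clockwise by about 172° with the shut fingers against the yellow bucket's arm. With the gripper away, both cameras put the rotor 0.2 to 0.6° from the mark, about 1 mm or less at the bucket. One rougher measurement, the centroid of the yellow colour alone, disagreed and put it about 1° off. I put that down to shading.
- **Lock lever:** I pushed the knob in afterwards until it would not go further, at about 16 N. The pictures then gave 1.29 rad (scene camera) and 1.30 rad (top camera) against the 1.3 stop.
- **Last pictures:** The rotor looked unchanged after the lever push and the spare bucket had not moved. The gripper was clear of everything. I did not measure the other things on the bench again; the arm stayed above or away from them throughout.

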